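Pop the sample port of the stone tester

ROBOT

A 6-joint arm with a two-finger parallel gripper is mounted at the origin on a cart in front of the work surface, level with it; the furniture and walls round the work are solid. World frame = base frame: x ahead of the robot, y to its left, z up, the work surface at z = 0. Lengths are in m, angles in degrees, forces in N, time in s.
With the tool pointing down it reaches from about 0.4 to 0.825 m from the base axis. Payload 7 kg.
Tool frame: the origin (TCP) lies on the centre line of the jaws, within the pads' length; the fingertips stand 8 mm ahead of it and the grasp point (between the pads) lies 11 mm behind it; z points along the fingers, y is the line along which they close (so a half turn about z gives the same grasp; the last joint's range is limited). The gripper opens to 88 mm and grips with 3 to 60 N. Pads are 19 mm wide; open, the fingers measure 130 mm over their backs; the gripper's body (78 mm by 193 mm) begins 47 mm behind the grasp point.
Start: joints at [-57.92, 20.546, 0.682, 0, -70.136, -16.507], TCP at [0.181, -0.65, 0.235] pointing down, gripper open.
Joint ranges: [-176.03, 176.03], [-82.01, 121.73], [-58.28, 71.71], [-173.87, 95.51], [-174.79, -0.11], [-173.66, 173.66]. Speed limits (degrees/s): [136.94, 136.94, 172.46, 180, 180, 180].

INTERFACE

Orientations are given as [roll, pitch, yaw] about the fixed x, y, z axes, in that order (R = Rz(yaw) Ry(pitch) Rx(roll)).
In Python, from plant import ctrl, vision gives the robot as it stands. The module is installed in compiled form; this text tells all that it offers.
- The arm moves only by the tool move_arm, never from a script. Its argument "moves" is one flat list of numbers, 7 for each row, row after row: the finger opening in cm, from 0 to 8.76, then the shift along the tool's x, y, z in cm, then the turn, a rotation vector about the tool's x, y, z in rad. A call has 1 to 8 rows; each row shifts and turns the commanded pose from where the row before left it, along the tool's axes as they then stand; what a row does not reach is not made up. A row lasts 1/10 s, in which the tool goes at most 50 mm and 8.59 degrees, less where a joint would pass 70% of its speed; a pose out of reach is approached as far as the arm can. A call with a gripper value outside its range is refused whole. The fingers move at their own pace and stop on an object; the grip force is fixed at half the most. Time passes only in rows, so rows that do not move let the fingers close. It gives the time, the measured TCP pose, the force, the opening and the grip force at its end, in the units of the state.
- ctrl.get_obs(): the state, without advancing time (a new reading comes with each control period).
- vision.snapshot(name): name is "side" or "top" or "wrist"; returns (picture, depth): 420x560x3 uint8, red, green, blue; 420x560 float32, m along the optical axis (not along the pixel's ray), 0 where there is no reading.
- vision.camera_model(name): a dict with "vertical_fov" (degrees; the focal length in pixels is half the picture's height over the tangent of half this angle, whatever the lens; pixels are square), "cx", "cy" (the principal point, pixels), "cam_to_world" (4x4, takes a point from camera to world coordinates). Camera axes: x right, y down, z forward; pixel columns grow to the right and rows downward; lengths in m; the calibration is good to about 2 mm. A picture is of the moment at which its call begins: read the wrist's pose just before it. camera_model takes no time and is no camera call; for the wrist camera it gives the pose at the moment of the call.
- ctrl.close_job(): hands the job in; it is judged then, once.
The state is a dict: "clock": time; "joint_pos": joint angles; "qvel": joint speeds; "tau": joint torques, N m; "tool_pos": TCP position; "orientation": TCP orientation; "force": force on the tool from outside, world axes, zero at the start; "moment": the same for the moment, N m; "opening": finger opening in m; "gripper_force": force on a finger pad.
Only numpy, scipy, OpenCV 4.12 (cv2) and the standard library are available. Lean on these libraries where they do the work, as an engineer would, in place of code of your own. Each camera call takes 0.05 s, during which the arm holds its last target. There are 200 camera calls.

TASK

Open the sample port of the stone tester: the hatch with the round window. With a fingertip, press its front edge gently all the way down just once, let go so that it springs open, then keep off it and watch for some three seconds that it stays open. Leave the slatted battery hatch shut and the jar, loupe and tweezers where they are; nothing is to be picked up.

Things in the scene. Friction and masses are not known exactly. Their poses are not given: they have to be found in the camera images.
- tester: Fixed white desk-top stone tester, 205 (x) x 204 (y) mm; origin at the centre of its underside on the desk, x towards its back. The front part is a flat dock 26 mm high that carries two plug-in bays side by side, centres at local x = -52, y = +49 and -49 mm; the bays may be in either place. Behind them a raised block with a dark display, up to 80 mm above the desk, fills local x = 32 to 102 mm.
- sample_bay: Grey square bay, 88 x 88 x 40 mm, fixed on the dock; origin at the centre of its underside (26 mm above the desk), x towards the tester's back. It carries the sample hatch.
- sample_press (a point): Spot to press: on top of the sample hatch, mid-width, 18 mm behind its front edge, 53 mm from its hinge at the back; 75 mm above the desk when shut, moves with the hatch. The hatch: aluminium plate 74 x 74 x 14 mm, 35 mm round window in a dark ring towards its back, three fine dark lines near its front edge; shut, it stands 9 mm proud of the bay's rim.
- sample_hatch (a joint): Hinge angle of the sample hatch, rad: 0 latched shut, negative pressed down (stop -0.105: 5.5 mm down at the press spot), fully open 0.75 (press spot then 35 mm higher, 15 mm farther back). Pressed past -0.07 (3.7 mm; some 2.5 to 4 N at the press spot) and let go, it springs open by itself within a second and stays open; pressed less it stays latched; pressed down when open it latches shut.
- sample_latch (a joint): Hidden follower pin of the sample hatch's latch, sideways position in m: 0 latched, about +0.003 to +0.008 as the hatch is released, about 0 to -0.002 when open; only pushing the opened hatch shut again takes it below -0.006.
- battery_bay: Grey bay of the same size as the sample bay, origin likewise; it carries the battery hatch, which is to stay shut.
- battery_press (a point): The same spot on the battery hatch, which is of the same size and metal but has four raised cross slats in place of the window.
- battery_hatch (a joint): Hinge angle of the battery hatch, with the same latch and values as the sample hatch; about 0 shut.
- jar: Loose glass jar with black cap, 39 mm wide, 43 mm high, beside the tester; origin at the centre of its foot.
- loupe: Loose folding loupe, 27 x 44 x 14 mm, lying in front of the tester; origin at the centre of its underside.
- tweezers: Loose steel tweezers, 13 x 162 x 10 mm, lying in front of the tester; origin at the centre of the underside.

How it is judged (in metres and radians):
On the way, in this order (a step that is already met when the one before it is completed fails the run):
1. the sample hatch is pressed down far enough to free its latch by the fingers (value of joint sample_hatch below -0.055 rad and contact force between the fingers and sample_hatch above 0.5 N), for 0.02 s.
2. it has sprung open and stands open untouched for two seconds (value of joint sample_hatch above 0.65 rad and contact force between each of the arm, the fingers and sample_hatch below 0.05 N), for 2 s.
At the end, for the whole second after the job is handed in: The sample hatch stands open by itself (above 0.65 rad, at rest), the battery hatch is shut (within 0.03 rad of 0), and jar, loupe and tweezers lie within 15 mm of where they were (value of joint sample_hatch above 0.65 rad and velocity of joint sample_hatch below 0.05 rad/s and value of joint battery_hatch between -0.03 and 0.03 rad and distance of each of jar, loupe, tweezers from where it was at the start of the episode below 0.015 m); the robot touches nothing.
It fails at once if the battery hatch is pressed or opened (value of joint battery_hatch below -0.05 rad or value of joint battery_hatch above 0.05 rad).
It fails at once if the opened sample hatch is pushed shut again (a second press) (value of joint sample_latch below -0.006 m).
It fails at once if the sample hatch is rammed with more than 40 N (contact force between the fingers and sample_hatch above 40 N).
It fails at once if the jar, loupe or tweezers are shoved, lifted or carried (distance of any of jar, loupe, tweezers from where it was at the start of the episode above 0.02 m).
It also fails if it takes over 29 s, if anything falls off the work surface, if the arm or the gripper's body presses on something with over 40 N, if the wrist force passes 120 N, or if a joint passes its speed limit or range.

## Working session

There is one attempt and no reset: what is moved stays moved. The work goes in short steps, Python scripts to look and compute and a tool call to move; the robot and the scene stay as the last step left them, time stands still between calls to the robot, and variables do not carry over. Pictures are saved under pics/ and viewed, at most 10 in all, crops included, and the job is handed in when it is done.

Besides the shell and the picture viewer there is one more tool, called after ">>>" as name(argument=value, ...) on one line, values as JSON. move_arm: Moves the arm, as the interface text tells. Its arguments: {"type":"object","properties":{"moves":{"type":"array"}},"required":["moves"]}

```bash
mkdir -p pics
python3 - <<'E'
from plant import ctrl, vision
import cv2,numpy as np
for n in("top","side"):
    p,d=vision.snapshot(n); cv2.imwrite(f"pics/{n}0.png",p[:,:,::-1]); np.save(f"{n}d.npy",d)
    m=vision.camera_model(n); print(n,m)
o=ctrl.get_obs(); print(o)
E
```

```text
top {'vertical_fov': 44.94670746658899, 'cx': 278.10485456719607, 'cy': 220.35830242736887, 'cam_to_world': array([[ 0.01052007, -0.98873667,  0.1492954 ,  0.38206323],
       [-0.99994402, -0.0102323 ,  0.00269554, -0.08330374],
       [-0.00113754, -0.1493154 , -0.98878897,  0.93297535],
       [ 0.        ,  0.        ,  0.        ,  1.        ]])}
side {'vertical_fov': 52.03042405557696, 'cx': 286.6365719175247, 'cy': 218.9307715498662, 'cam_to_world': array([[ 0.98101409, -0.119349  ,  0.15286326,  0.40209639],
       [-0.19381852, -0.57586416,  0.79423854, -0.73753403],
       [-0.00676311, -0.80878692, -0.5880629 ,  0.58498534],
       [ 0.        ,  0.        ,  0.        ,  1.        ]])}
{'clock': 0.1, 'joint_pos': array([-5.79221050e+01,  2.05865555e+01,  6.40098113e-01, -1.96555036e-02,
       -7.01365764e+01, -1.65077426e+01]), 'qvel': array([ 0.0596612 , -0.07307536,  0.09913354, -0.00699261,  0.05316484,
        0.10382035]), 'tau': array([-2.10723141e-03, -5.84162521e+01,  2.93751222e+01,  7.01563329e+00,
        1.01491009e-02, -8.18327771e-05]), 'tool_pos': array([ 0.18106331, -0.64981884,  0.23372726]), 'orientation': array([ 1.79915138e+02, -5.87909715e-03, -1.64436535e+02]), 'force': array([-0.38038472,  0.3247313 , -0.31920688]), 'moment': array([ 0.01747331, -0.02470501, -0.01383844]), 'gripper_force': 0.0, 'opening': 0.08778852497949585}
```

View pics/top0.png

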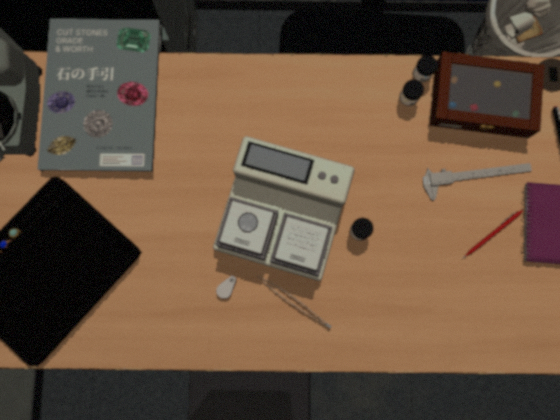

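View pics/side0.png

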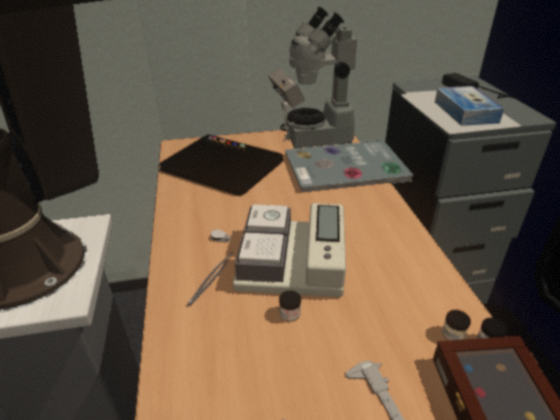

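The top view shows the sample hatch (round window at about (248,222)) in the left bay. The battery hatch is at about (302,243), the jar at (362,229), the loupe at (227,288) and the tweezers at (300,308). Next I'll segment the hatches and cast them onto their top plane.

```bash
cat > h.py <<'E'
import numpy as np,cv2
from plant import ctrl,vision
def ray(n,uv,z,m=None):
    m=m or vision.camera_model(n); f=210/np.tan(np.radians(m["vertical_fov"]/2)); T=m["cam_to_world"]
    r=T[:3,:3]@np.array([(uv[0]-m["cx"])/f,(uv[1]-m["cy"])/f,1]); o=T[:3,3]
    return o+r*(z-o[2])/r[2]
E
python3 - <<'E'
from h import *
im=cv2.imread("pics/top0.png"); d=np.load("topd.npy")
c=im[190:290,200:340]
cv2.imwrite("pics/crop.png",cv2.resize(c,None,fx=5,fy=5,interpolation=cv2.INTER_CUBIC))
hsv=cv2.cvtColor(im,cv2.COLOR_BGR2HSV)
for th in(120,140,160):
    m=((hsv[...,2]>th)&(hsv[...,1]<60)).astype(np.uint8)*255
    cs,_=cv2.findContours(m,cv2.RETR_EXTERNAL,cv2.CHAIN_APPROX_NONE)
    for k in cs:
        if 800<cv2.contourArea(k)<6000:
            r=cv2.minAreaRect(k); B=cv2.boxPoints(r)
            print(th,cv2.contourArea(k),r,"\n",np.array([ray("top",b,.075) for b in B]).round(4))
for n,uv in(("top",(248,240)),("top",(300,262))):
    print("depth",d[uv[1],uv[0]])
E
```

```text
120 1756.5 ((301.29278564453125, 242.71038818359375), (43.20000076293945, 42.63999938964844), 16.26020622253418) 
 [[ 0.4487 -0.0757  0.075 ]
 [ 0.519  -0.0953  0.075 ]
 [ 0.4988 -0.1662  0.075 ]
 [ 0.429  -0.1458  0.075 ]]
120 1734.5 ((245.95523071289062, 226.33859252929688), (43.07490158081055, 42.5067253112793), 16.50436019897461) 
 [[ 4.758e-01  1.860e-02  7.500e-02]
 [ 5.465e-01 -2.000e-04  7.500e-02]
 [ 5.259e-01 -7.150e-02  7.500e-02]
 [ 4.557e-01 -5.190e-02  7.500e-02]]
120 4053.0 ((293.5, 169.00001525878906), (115.24551391601562, 36.81262969970703), 15.945394515991211) 
 [[ 0.5976 -0.0019  0.075 ]
 [ 0.6615 -0.0181  0.075 ]
 [ 0.6064 -0.2117  0.075 ]
 [ 0.5438 -0.1936  0.075 ]]
140 1657.5 ((301.248779296875, 242.71836853027344), (41.91999816894531, 41.4799919128418), 16.260204315185547) 
 [[ 0.4493 -0.0769  0.075 ]
 [ 0.5177 -0.096   0.075 ]
 [ 0.4981 -0.1648  0.075 ]
 [ 0.4302 -0.1449  0.075 ]]
140 1632.5 ((246.03501892089844, 226.4808807373047), (41.534881591796875, 41.30915069580078), 16.389541625976562) 
 [[ 0.4761  0.0169  0.075 ]
 [ 0.5448 -0.0012  0.075 ]
 [ 0.5251 -0
[... 270 characters left out ...]
0 1325.0 ((301.2339782714844, 242.72019958496094), (39.74979019165039, 39.5582275390625), 16.699243545532227) 
 [[ 0.4507 -0.0789  0.075 ]
 [ 0.5157 -0.0976  0.075 ]
 [ 0.4967 -0.1627  0.075 ]
 [ 0.4321 -0.1433  0.075 ]]
160 1292.0 ((246.01885986328125, 226.43397521972656), (39.28511428833008, 39.01039505004883), 15.94539737701416) 
 [[ 0.4772  0.0144  0.075 ]
 [ 0.5422 -0.0022  0.075 ]
 [ 0.5241 -0.0674  0.075 ]
 [ 0.4595 -0.0501  0.075 ]]
160 1187.5 ((306.7358703613281, 171.92453002929688), (82.96577453613281, 33.51597595214844), 15.945394515991211) 
 [[ 0.5879 -0.0527  0.075 ]
 [ 0.6458 -0.0679  0.075 ]
 [ 0.6063 -0.2069  0.075 ]
 [ 0.5491 -0.1905  0.075 ]]
depth 0.8614845
depth 0.8577026
```

View pics/crop.png

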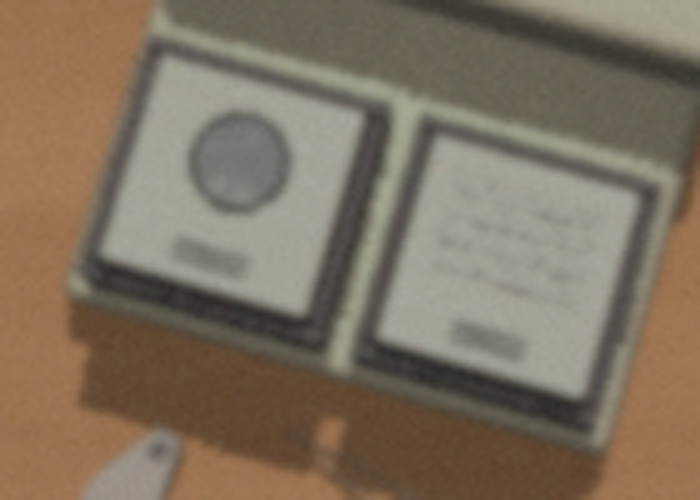

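The sample hatch centre is near (0.501, -0.0265) with yaw about -15°. That puts the press spot at about (0.483, -0.022, 0.075). I'll fly over at height with the fingers closed.

>>> move_arm(moves=[0, -1.5, 1.7, 0, 0, 0, 0, 0, -2.8, 3.2, 0, 0, 0, 0, 0, -3, 3.4, 0, 0, 0, 0, 0, -3, 3.4, 0, 0, 0, 0, 0, -3, 3.4, 0, 0, 0, 0, 0, -3, 3.4, 0, 0, 0, 0, 0, -3, 3.4, 0, 0, 0, 0, 0, -3, 3.4, 0, 0, 0, 0])

```text
clock: 0.9
tool_pos: [0.3283, -0.3449, 0.2344]
orientation: [180.0, 0.0, -164.4]
force: [1.0, 0.6, 0.0]
opening: 0.0293
gripper_force: 0.0
```

>>> move_arm(moves=[0, -3, 3.4, 0, 0, 0, 0, 0, -3, 3.4, 0, 0, 0, 0, 0, -3, 3.4, 0, 0, 0, 0, 0, -3, 3.4, 0, 0, 0, 0, 0, -3, 3.4, 0, 0, 0, 0, 0, -3, 3.4, 0, 0, 0, 0, 0, -3, 3.4, 0, 0, 0, 0, 0, -2.4, 2.8, 0, 0, 0, 0])

```text
clock: 1.7
tool_pos: [0.4826, -0.0253, 0.2345]
orientation: [180.0, 0.0, -164.4]
force: [0.2, -1.0, -0.2]
opening: 0.0001
gripper_force: 0.0
```

>>> move_arm(moves=[0, 0, 0, 0, 0, 0, 0.1, 0, 0, 0, 0, 0, 0, 0.12, 0, 0, 0, 0, 0, 0, 0.12, 0, 0, 0, 0, 0, 0, 0.1, 0, 0, 0, 0, 0, 0, 0.09, 0, 0, 0, 0, 0, 0, 0, 0, 0, 0, 0, 0, 0, 0])

```text
clock: 2.4
tool_pos: [0.4819, -0.0276, 0.2344]
orientation: [-180.0, -0.0, 165.4]
force: [0.2, -0.2, 0.1]
opening: 0.0006
gripper_force: 0.0
```

>>> move_arm(moves=[0, 0, 0.3, 1.5, 0, 0, 0, 0, 0, 0.3, 3, 0, 0, 0, 0, 0, 0, 3, 0, 0, 0, 0, 0, 0, 3, 0, 0, 0, 0, 0, 0, 2, 0, 0, 0, 0, 0, 0, 1, 0, 0, 0, 0, 0, 0, 0.4, 0, 0, 0, 0, 0, 0, 0, 0, 0, 0])

```text
clock: 3.2
tool_pos: [0.4839, -0.0217, 0.0957]
orientation: [-180.0, 0.0, 165.3]
force: [0.3, 0.1, -0.4]
opening: 0.0003
gripper_force: 0.0
```

Run:
```python
from h import *
p,d=vision.snapshot("side"); cv2.imwrite("pics/s1.png",cv2.resize(p[170:300,180:380,::-1],None,fx=4,fy=4,interpolation=cv2.INTER_CUBIC))
o=ctrl.get_obs();print(o["tool_pos"],o["force"])
```

```text
[ 0.48415168 -0.02164618  0.09623658] [1.56938484 1.06653318 0.26884016]
```

View pics/s1.png

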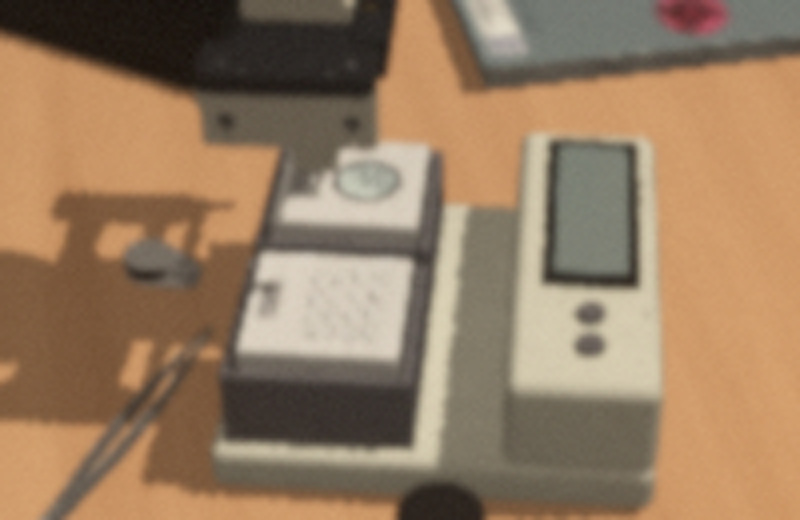

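The side view shows the closed fingertip hovering over the front strip of the sample hatch (crop (320,160)), clear of the battery hatch. I'll descend until it is close.

>>> move_arm(moves=[0, 0, 0, 0.4, 0, 0, 0, 0, 0, 0, 0.4, 0, 0, 0, 0, 0, 0, 0.2, 0, 0, 0, 0, 0, 0, 0.1, 0, 0, 0, 0, 0, 0, 0.1, 0, 0, 0, 0, 0, 0, 0, 0, 0, 0, 0, 0, 0, 0, 0, 0, 0])

```text
clock: 3.95
tool_pos: [0.4836, -0.0218, 0.0836]
orientation: [-180.0, 0.0, 165.2]
force: [-0.1, -0.2, 0.2]
opening: 0.0
gripper_force: 0.1
```

>>> move_arm(moves=[0, 0, 0, 0.1, 0, 0, 0, 0, 0, 0, 0.1, 0, 0, 0, 0, 0, 0, 0.1, 0, 0, 0, 0, 0, 0, 0, 0, 0, 0, 0, 0, 0, 0, 0, 0, 0])

```text
clock: 4.45
tool_pos: [0.4834, -0.0218, 0.0805]
orientation: [-180.0, -0.0, 165.2]
force: [-2.2, 0.4, 3.2]
opening: 0.0005
gripper_force: 1.6
```

>>> move_arm(moves=[0, 0, 0, 0.1, 0, 0, 0, 0, 0, 0, 0.1, 0, 0, 0, 0, 0, 0, 0.05, 0, 0, 0, 0, 0, 0, 0, 0, 0, 0, 0, 0, 0, 0, 0, 0, 0])

```text
clock: 4.95
tool_pos: [0.4836, -0.0218, 0.0785]
orientation: [-180.0, 0.0, 165.2]
force: [-5.5, 1.7, 10.8]
opening: 0.0003
gripper_force: 5.1
```

A force of 10.8 N means the hatch is at its stop. I'll let go and move quickly up and away.

>>> move_arm(moves=[0, 0, 0, -3, 0, 0, 0, 0, 0, 0, -5, 0, 0, 0, 0, 0, 0, -4, 0, 0, 0, 0, 0, 0, -2, 0, 0, 0, 0, 0, 0, 0, 0, 0, 0, 0, 0, 0, 0, 0, 0, 0, 0, 0, 0, 0, 0, 0, 0, 0, 0, 0, 0, 0, 0, 0])

```text
clock: 5.75
tool_pos: [0.4831, -0.0219, 0.2168]
orientation: [-179.9, -0.1, 165.2]
force: [-0.2, -0.1, -0.1]
opening: 0.0007
gripper_force: 0.0
```

Run:
```python
from h import *
p,d=vision.snapshot("side"); cv2.imwrite("pics/s2.png",cv2.resize(p[170:300,180:380,::-1],None,fx=4,fy=4,interpolation=cv2.INTER_CUBIC))
o=ctrl.get_obs();print(o["tool_pos"],o["force"])
```

```text
[ 0.48322099 -0.02191651  0.21700538] [ 0.57718793 -0.05298958 -0.74871495]
```

View pics/s2.png

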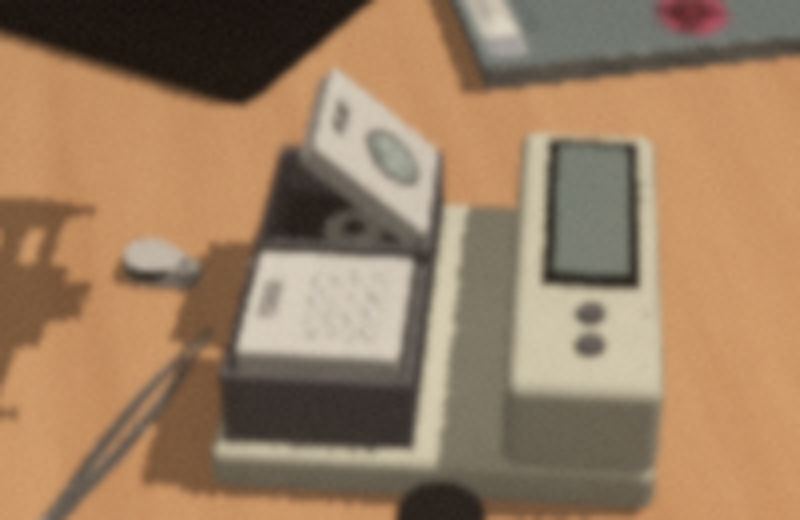

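The sample hatch stands open (plate from (330,75) to (425,240) in the crop), the battery hatch is shut, and the loose items look undisturbed. Now I'll watch it for about three seconds.

>>> move_arm(moves=[0, 0, 0, 0, 0, 0, 0, 0, 0, 0, 0, 0, 0, 0, 0, 0, 0, 0, 0, 0, 0, 0, 0, 0, 0, 0, 0, 0, 0, 0, 0, 0, 0, 0, 0, 0, 0, 0, 0, 0, 0, 0, 0, 0, 0, 0, 0, 0, 0, 0, 0, 0, 0, 0, 0, 0])

```text
clock: 6.6
tool_pos: [0.4836, -0.0218, 0.2181]
orientation: [180.0, 0.0, 165.2]
force: [0.6, -0.1, -0.4]
opening: 0.0003
gripper_force: 0.0
```

>>> move_arm(moves=[0, 0, 0, 0, 0, 0, 0, 0, 0, 0, 0, 0, 0, 0, 0, 0, 0, 0, 0, 0, 0, 0, 0, 0, 0, 0, 0, 0, 0, 0, 0, 0, 0, 0, 0, 0, 0, 0, 0, 0, 0, 0, 0, 0, 0, 0, 0, 0, 0, 0, 0, 0, 0, 0, 0, 0])

```text
clock: 7.4
tool_pos: [0.4836, -0.0218, 0.2181]
orientation: [180.0, 0.0, 165.2]
force: [0.7, -1.0, -0.1]
opening: 0.0006
gripper_force: 0.0
```

>>> move_arm(moves=[0, 0, 0, 0, 0, 0, 0, 0, 0, 0, 0, 0, 0, 0, 0, 0, 0, 0, 0, 0, 0, 0, 0, 0, 0, 0, 0, 0, 0, 0, 0, 0, 0, 0, 0, 0, 0, 0, 0, 0, 0, 0, 0, 0, 0, 0, 0, 0, 0, 0, 0, 0, 0, 0, 0, 0])

```text
clock: 8.2
tool_pos: [0.4836, -0.0218, 0.218]
orientation: [-180.0, -0.0, 165.2]
force: [0.7, 0.4, 0.4]
opening: 0.0003
gripper_force: 0.0
```

>>> move_arm(moves=[0, 0, 0, 0, 0, 0, 0, 0, 0, 0, 0, 0, 0, 0, 0, 0, 0, 0, 0, 0, 0, 0, 0, 0, 0, 0, 0, 0, 0, 0, 0, 0, 0, 0, 0, 0, 0, 0, 0, 0, 0, 0, 0, 0, 0, 0, 0, 0, 0, 0, 0, 0, 0, 0, 0, 0])

```text
clock: 9.0
tool_pos: [0.4836, -0.0218, 0.2181]
orientation: [-180.0, -0.0, 165.2]
force: [0.2, -0.6, -1.1]
opening: 0.0003
gripper_force: 0.0
```

Run:
```python
from h import *
p,d=vision.snapshot("side"); a=cv2.resize(p[170:300,180:380,::-1],None,fx=4,fy=4,interpolation=cv2.INTER_CUBIC)
cv2.imwrite("pics/s3.png",a); b=cv2.imread("pics/s2.png")
print("mean abs diff, hatch region",cv2.absdiff(a,b)[60:250,270:450].mean(), "all",cv2.absdiff(a,b).mean())
```

```text
mean abs diff, hatch region 1.232037037037037 all 1.2819623397435898
```

View pics/s3.png

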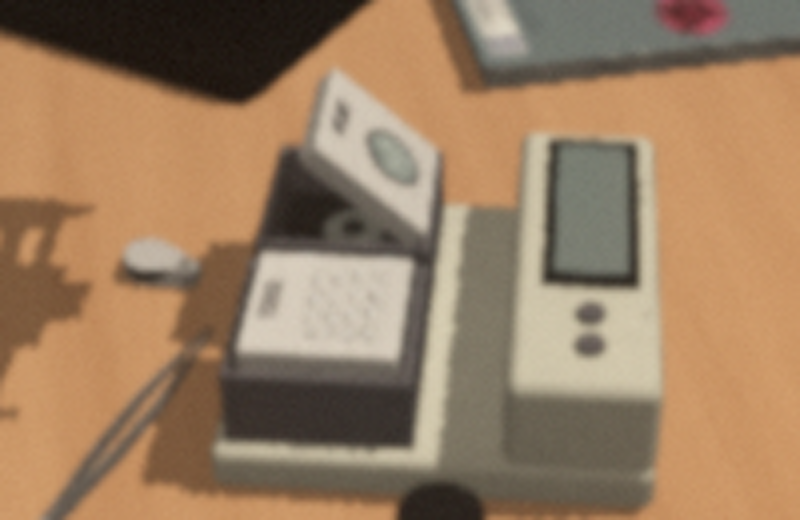

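The view is unchanged after 3.2 s: the sample hatch is still open and the battery hatch shut. I'll hand the job in.

```bash
python3 -c "
from plant import ctrl
print(ctrl.close_job())"
```

```text
the job is handed in; nothing more can be done
None
```

The sample hatch was pressed once (about 11 N) and sprang open; it stayed open untouched for over 3 s with the battery hatch shut and no sign that the jar, loupe or tweezers moved, and the job is handed in (no verdict was returned).

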